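Show the pallasite slice to the lamp

ROBOT

A 6-joint arm with a two-finger parallel gripper is mounted at the origin on the work surface. World frame = base frame: x ahead of the robot, y to its left, z up, the work surface at z = 0. Lengths are in m, angles in rad, forces in N, time in s.
With the tool pointing down it reaches from about 0.35 to 0.975 m from the base axis. Payload 4.9 kg.
Tool frame: the origin (TCP) lies midway between the tips of the shut fingers; the grasp point (between the pads) lies robot.grasp_offset behind it (robot.grasp_offset is the distance from the TCP to the grasp point, in m); z points along the fingers, x is the direction in which the jaws open and shut, and the axes are right-handed (so a half turn about z gives the same grasp; the last joint's range is limited). The gripper opens to 85 mm and grips with 20 to 120 N. Pads are 22 mm wide; open, the fingers measure 114 mm over their backs; the gripper's body (76 mm by 85 mm) begins 54 mm behind the grasp point. The pads swing forward as they close: fully open they stand 13 mm farther back than shut.
Start: joints at [0.995, 0.053, 1.613, -0, 1.476, -0.119], TCP at [0.276, 0.561, 0.231] pointing down, gripper open.
Joint ranges: [-3.01, 3.01], [-1.01, 2.22], [0.06, 2.58], [-1.02, 4.17], [0.09, 2.62], [-3.14, 3.14]. Speed limits (rad/s): [2.57, 2.57, 3.14, 3.14, 3.14, 3.14].

INTERFACE

Orientations are given as a rotation vector (axis times angle).
In Python, from station import get_state, get_image, job_done, robot gives the robot as it stands.
- The arm moves only by the shell command python3 -m creep 'ROWS' [FORCE]. ROWS is JSON, a list of rows, each a list of 3 entries, a list of its own where there are three numbers: the shift along the tool's x, y, z in mm, then the turn about the tool's z in rad, then the closure, from 0 (fully open) to 1 (shut). A call has 1 to 8 rows; each row is the pose to reach, as a shift and turn from the pose commanded when the call began, along the tool's axes at that moment; what a row does not reach only later rows make up. A row lasts 1/12 s, in which the tool goes at most 41.7 mm and 7.16 degrees, less where a joint would pass 70% of its speed; a pose out of reach is approached as far as the arm can. A call with a gripper value outside its range is refused whole. The fingers move at their own pace and stop on an object; FORCE is the grip in N (left out, the last holds). Time passes only in rows, so rows that repeat a pose let the fingers close. It gives the time, the measured TCP pose, the force and the opening at its end, in the units of the state.
- get_state(): the state, without advancing time (a new reading comes with each control period).
- get_image(name): name is "side" or "top" or "wrist"; returns a dict with "color" (480x640x3 uint8, red, green, blue), "depth" (480x640 float32, m along the optical axis (not along the pixel's ray), 0 where there is no reading), "fx", "fy", "cx", "cy" (pixels), "eye" and "rotation" of the camera in the world; the wrist camera has in their place "hand_eye" (4x4, takes a point from camera to tool coordinates, whose origin is the TCP and whose axes are the tool frame's). Camera axes: x right, y down, z forward; pixel columns grow to the right and rows downward; lengths in m; the calibration is good to about 2 mm. A picture is of the moment at which its call begins: read the wrist's pose just before it.
- job_done(): hands the job in, once; it reports no verdict.
The state is a dict: "time_s": time; "qpos": joint angles; "qvel": joint speeds; "effort": joint torques, N m; "tool_pos": TCP position; "eef_rot": TCP orientation; "wrist_force": force on the tool from outside, world axes, zero at the start; "ft_torque": the same for the moment, N m; "width": opening from 0.0 (shut) to 1.0 (fully open).
Only numpy, scipy, OpenCV 4.12 (cv2) and the standard library are available. Lean on these libraries where they do the work, as an engineer would, in place of code of your own. Each camera call takes 0.05 s, during which the arm holds its last target. There are 200 camera calls.

TASK

First tidy the two stone offcuts off the blue viewing pad into the red scrap tray. Then take the black slice with the amber crystals out of the rack and hold it up in the lamp's beam, upright as it stood, about 11 cm in front of the lamp's glass, centred on the beam and with one of its faces square to the light; finish still holding it there in the air. Leave the other two slices and the jar where they are and do not bump the lamp.

Things in the scene. Friction and masses are not known exactly. Their poses are not given: they have to be found in the camera images.
- pallasite_center (a point): Centre of the slice to show: loose lobed flat plate, black with bright amber spots, 10 mm thick along its x (square to its faces), about 80 wide along y, 84 high along z, 0.16 to 0.3 kg. The point is 42 mm above its lower edge; the middle 40 mm of its width is solid and flat to the top. Stands upright in one of the rack's slots, lower 20 mm in the slot. Either face may look at the lamp.
- iron_center (a point): Centre of a silver-grey cross-hatched slice (bystander), loose, 10 x 78 x 84 mm, standing in another slot of the rack; axes as for the black slice.
- stony_center (a point): Centre of a round brown slice with pale specks (bystander), loose, 10 x 82 x 84 mm, standing in another slot of the rack; axes as for the black slice.
- rack: Fixed wooden rack, 204 x 90 x 40 mm (x, y, z); origin at the centre of its underside. Three slots run right across it along its y, at its x = -75, 0 and +75 mm, each 13 mm wide and 20 mm deep (slot floor 20 mm above the bench). Which slice stands in which slot varies.
- pad: Fixed blue viewing pad, 220 x 240 x 4 mm (x, y, z) on the bench; origin at the centre of its underside. The lamp stands just beyond its +y edge.
- lamp: Fixed black gooseneck lamp at the pad's +y end; moves with the pad between starts. Origin on the bench below the middle of its glass. It shines level along its own -x (the pad's -y); glass 200 mm above the bench. Head 52 mm across at the glass, reaching 85 mm back along +x; curved neck behind it, highest point of all 226 mm; round foot 84 mm across centred 85 mm back.
- show_point (a point): The place for the centre of the black slice: on the beam, 110 mm in front of the lamp's glass, 200 mm above the bench. Its axes are those of the lamp: x is the beam line.
- offcut_a_center (a point): Centre of a loose tan sawn stone offcut, a block 36 x 28 x 26 mm (x, y, z), about 80 g, lying on the pad; the point is 13 mm above its underside.
- offcut_b_center (a point): Centre of a second such offcut, same size, lying on the pad on the other side of its middle line.
- tray: Fixed red open scrap tray, 170 x 140 x 50 mm (x, y, z) outside, walls and floor about 4 mm; origin at the centre of its underside.
- jar: Loose amber glass jar with white cap (bystander), 54 mm across, 75 mm high, standing on the bench; origin at the centre of its underside.
There are look-alikes about, which are no part of the job. What is shaped like the tray but yellow is not meant. Leave any green look-alike of the part that bears pallasite_center alone.

How it is judged:
By the outcome, as a careful person would: the job done as asked, in the order asked, and still so for the second after the job is handed in, while the arm keeps its last pose, push and grip.
It also fails if it takes over 72 s, if anything falls off the work surface, if the arm or the gripper's body presses on something with over 40 N, if the wrist force passes 120 N, or if a joint passes its speed limit or range.

## Working session

There is one attempt and no reset: what is moved stays moved. The work goes in short steps, Python scripts to look and compute and a shell command to move; the robot and the scene stay as the last step left them, time stands still between calls to the robot, and variables do not carry over. Pictures are saved under pics/ and viewed, about 8 in all and at most 12, crops included, and the job is handed in when it is done.

```bash
ls; mkdir -p pics
python3 - <<'E'
from station import *
import cv2,numpy as np
s=get_state();print(s);print({k:getattr(robot,k) for k in dir(robot) if k[0]!='_'})
for n in("top","side"):
    d=get_image(n);cv2.imwrite(f"pics/{n}0.png",d["color"][...,::-1]);print(n,d["eye"],d["rotation"],d["fx"],d["cx"],d["cy"]);np.savez(f"{n}0.npz",**d)
E
```

```text
pics
{'time_s': 0.0, 'qpos': array([ 9.95008868e-01,  5.33602698e-02,  1.61431158e+00,  3.29081734e-07,
        1.47601794e+00, -1.19024024e-01]), 'qvel': array([ 2.57259269e-04, -4.20226013e-04,  3.05719358e-04, -8.37430055e-05,
        1.08606750e-03,  4.46109934e-04]), 'effort': array([-3.35508130e-04, -3.93697643e+01, -3.70170343e+01, -1.83739094e-04,
        6.97254945e-03, -1.14392984e-05]), 'tool_pos': array([0.275318  , 0.56038459, 0.23005042]), 'eef_rot': array([ 2.66594153,  1.66035098, -0.00298259]), 'wrist_force': array([-0.51974302, -0.36479064, -0.94137475]), 'ft_torque': array([-0.03264107,  0.01174603, -0.03371414]), 'width': 0.9996520764025181}
{'MotionError': <class 'station.MotionError'>, 'grasp_offset': 0.0187}
top [0.41787419 0.02691539 1.03648099] [-2.12013632  2.16061667 -0.13992413] 500.8884840818107 312.3491140811792 225.8490430957835
side [0.25100654 0.86166047 0.75002754] [-0.39706394  2.61675633 -1.38121957] 593.7292471610302 321.3963503846071 242.037372055026
```

View pics/top0.png

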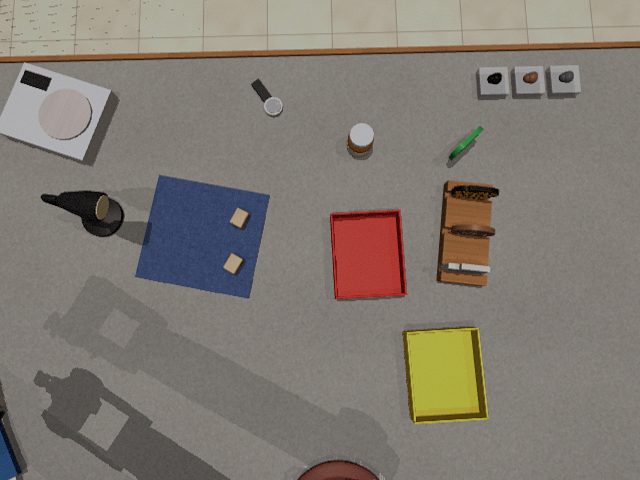

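View pics/side0.png

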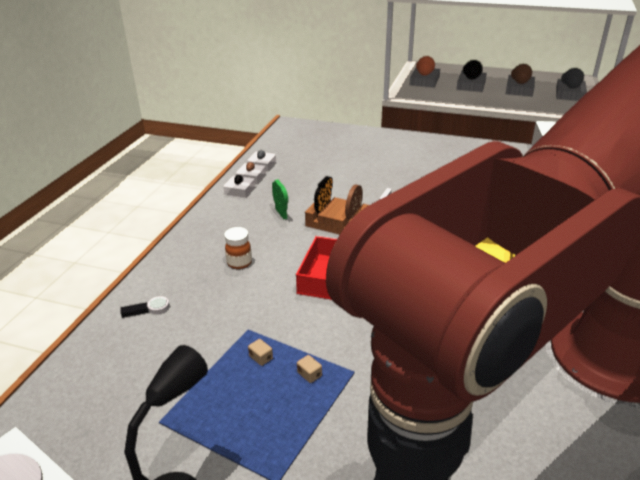

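Top view: the black slice with amber spots is at (474,192) in the rack's far slot. It could be confused with the green look-alike (466,143), the brown slice (472,231), the silver slice (467,268) or the black specimen (494,78). The offcuts are at (240,217) and (233,264). The tray wanted is the red one (368,254), not the yellow (446,375). The lamp head is at (85,205).

```bash
cat > h.py <<'E'
import numpy as np,cv2
from scipy.spatial.transform import Rotation as R
def cloud(d,T=None):
    z=d["depth"];v,u=np.mgrid[:480,:640]
    P=np.stack([(u-d["cx"])/d["fx"]*z,(v-d["cy"])/d["fy"]*z,z],-1)
    if T is None:
        r=np.array(d["rotation"]); M=R.from_rotvec(r).as_matrix() if r.size==3 else r
        P=P@M.T+d["eye"]
    else: P=P@T[:3,:3].T+T[:3,3]
    P[z==0]=np.nan
    return P
def toolT(s):
    T=np.eye(4);T[:3,:3]=R.from_rotvec(s["eef_rot"]).as_matrix();T[:3,3]=s["tool_pos"];return T
def rect(xy):
    c,sz,a=cv2.minAreaRect((np.asarray(xy)*1000).astype(np.float32));return np.round(c,1),np.round(sz,1),round(a,1)
def rel(goal,s=None):
    "world offset of TCP goal -> tool-axis mm"
    from station import get_state
    s=s or get_state();M=R.from_rotvec(s["eef_rot"]).as_matrix()
    return np.round(M.T@(np.array(goal)-s["tool_pos"])*1000,1)
E
python3 - <<'E'
from h import *
d=dict(np.load("top0.npz"));P=cloud(d);hsv=cv2.cvtColor(d["color"],cv2.COLOR_RGB2HSV)
def box(u0,u1,v0,v1,zl,zh,name,extra=None):
    m=np.zeros((480,640),bool);m[v0:v1,u0:u1]=1;m&=(P[...,2]>zl)&(P[...,2]<zh)
    if extra is not None:m&=extra
    q=P[m];print(name,len(q),*rect(q[:,:2]),"z",np.round(np.percentile(q[:,2],[2,50,98]),4));return q
H,S,V=[hsv[...,i].astype(int) for i in range(3)]
print("bench z",np.nanmedian(P[300:400,250:350,2]))
box(120,290,160,310,-.01,.012,"pad",(H>100)&(H<130)&(S>100))
box(222,260,200,235,.015,.05,"offA");box(215,250,247,280,.015,.05,"offB")
box(320,415,200,310,.035,.07,"tray rim",(S>150))
box(430,500,175,295,.03,.05,"rack top")
for n,a in dict(black=(180,204),brown=(220,242),silver=(255,280)).items(): box(430,510,*a,.055,.3,n)
box(440,490,120,165,.03,.3,"green");box(340,380,120,160,.03,.3,"jar")
q=box(30,130,180,240,.15,.3,"lamp head")
q=box(90,115,190,220,.15,.3,"lamp front")
box(80,130,190,240,.005,.04,"foot")
E
python3 - <<'E'
import cv2
a=cv2.imread("pics/top0.png");cv2.imwrite("pics/crop.png",cv2.hconcat([cv2.resize(a[110:300,420:520],(300,570),interpolation=2),cv2.resize(a[150:300,30:155],(475,570),interpolation=2)]))
E
```

```text
bench z 0.0005683842592800747
pad 11182 [558.5 297. ] [297.5 218.3] 78.4 z [0.0006 0.0045 0.0083]
offA 260 [585.3 189.1] [28.8 35.6] 62.8 z [0.0182 0.0301 0.0336]
offB 262 [492.2 201.2] [28.5 36. ] 57.6 z [0.0193 0.0298 0.0339]
tray rim 740 [504.3 -69.6] [168.9 139.6] 2.0 z [0.0358 0.0495 0.0539]
rack top 3446 [ 545.3 -269.2] [ 91.4 205. ] 82.4 z [0.0343 0.0406 0.0452]
black 476 [ 619.  -279.8] [84.2 11.8] 82.6 z [0.058  0.0932 0.1067]
brown 382 [ 544.5 -272.8] [80.7 11.3] 83.2 z [0.0565 0.092  0.106 ]
silver 332 [ 471.1 -254.4] [78.3 10.6] 82.8 z [0.0568 0.0959 0.1078]
green 239 [ 724.6 -273.2] [10.8 80.4] 42.2 z [0.0359 0.082  0.0873]
jar 663 [737.6 -62. ] [50.9 51. ] 38.4 z [0.0332 0.0744 0.079 ]
lamp head 1339 [593.5 452.9] [123.8  50.4] 76.0 z [0.184  0.2159 0.2263]
lamp front 497 [582.4 402.6] [24.8 51.3] 88.9 z [0.1836 0.213  0.2269]
foot 797 [585.2 473.8] [82.6 85.1] 26.2 z [0.0069 0.0162 0.0215]
```

View pics/crop.png

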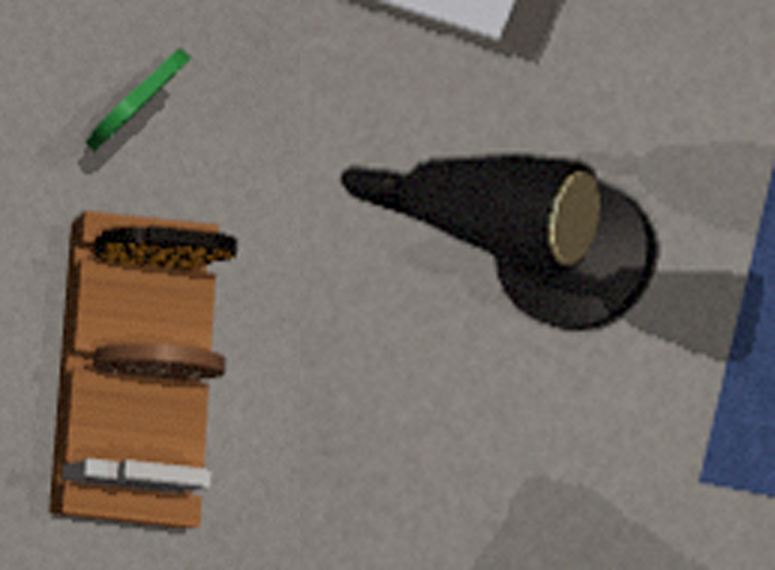

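Crop confirms the amber-spotted black slice stands in the far slot (474,192 in the full image); the green one is loose outside the rack. Next I'll work out the lamp axis and the first move.

```bash
cat >> h.py <<'E'
def plan(goal,jaw=None,s=None):
    "tool-axis shift mm and turn about tool z to put TCP at goal with jaws along world angle jaw (deg)"
    from station import get_state
    s=s or get_state();M=R.from_rotvec(s["eef_rot"]).as_matrix()
    yaw=np.degrees(np.arctan2(M[1,0],M[0,0]))
    t=None if jaw is None else -((jaw-yaw+90)%180-90)
    print("shift",rel(goal,s),"turn",None if t is None else round(np.radians(t),3),"yaw",round(yaw,1),"q6",round(s["qpos"][5],2),"down",np.round(M[:,2],3))
E
python3 - <<'E'
from h import *
d=dict(np.load("top0.npz"));P=cloud(d);hsv=cv2.cvtColor(d["color"],cv2.COLOR_RGB2HSV)
m=((hsv[...,0]>100)&(hsv[...,0]<130)&(hsv[...,1]>110)).astype(np.uint8);m[:,:120]=0;m[:,290:]=0;m[:160]=0;m[320:]=0
m=cv2.morphologyEx(m,cv2.MORPH_OPEN,np.ones((5,5)));n,l,st,_=cv2.connectedComponentsWithStats(m);k=1+np.argmax(st[1:,4])
q=P[(l==k)];print("pad",rect(q[np.isfinite(q[:,0])][:,:2]))
# lamp: head points vs. axis; glass plane fit (tan-ish disc)
V=hsv[...,2].astype(int)
g=np.zeros((480,640),bool);g[190:222,93:112]=1;g&=(V>75)&(P[...,2]>.15)
q=P[g];c=q.mean(0);n=np.linalg.svd(q-c)[2][2];print("glass",len(q),c,n)
c=np.array([585.2,473.8])
for a in (76,77,78,79,80):print(a,c-85*np.array([np.cos(np.radians(a)),np.sin(np.radians(a))]))
plan([.5853,.1891,.1],62.8)
E
```

```text
pad (array([525.1, 257.7]), array([77.3, 60.5]), 6.5)
glass 243 [0.57942746 0.3949315  0.20296727] [-0.14257509 -0.98970744  0.01230976]
76 [564.63663887 391.32486327]
77 [566.07916038 390.97854449]
78 [567.52750628 390.65745394]
79 [568.98123539 390.36168941]
80 [570.4399049  390.09134099]
shift [-196.3  442.   130.4] turn 0.018 yaw 63.8 q6 -0.12 down [-0.001 -0.002 -1.   ]
```

```bash
python3 -m creep '[[[-98,221,0],0,0],[[-98,221,0],0,0],[[-98,221,0],0,0],[[-98,221,0],0,0],[[-98,221,0],0,0],[[-98,221,0],0,0],[[-98,221,0],0,0]]' 40; python3 -m creep '[[[-98,221,40],0.018,0],[[-98,221,40],0.018,0],[[-98,221,40],0.018,0],[[-98,221,40],0.018,0],[[-98,221,40],0.018,0],[[-98,221,40],0.018,0],[[-98,221,40],0.018,0],[[-98,221,40],0.018,0]]'
python3 - <<'E'
from h import *
from station import *
d=dict(np.load("top0.npz"));P=cloud(d);hsv=cv2.cvtColor(d["color"],cv2.COLOR_RGB2HSV)
m=((hsv[...,0]>100)&(hsv[...,0]<130)&(hsv[...,1]>80)).astype(np.uint8);m[:,:130]=0;m[:,290:]=0;m[:160]=0;m[320:]=0
n,l,st,_=cv2.connectedComponentsWithStats(m);k=1+np.argmax(st[1:,4]);q=P[(l==k)];q=q[np.isfinite(q[:,0])]
print("pad",len(q),rect(q[:,:2]))
s=get_state();w=get_image("wrist");cv2.imwrite("pics/w1.png",w["color"][...,::-1])
P=cloud(w,toolT(s)@w["hand_eye"])
hs=cv2.cvtColor(w["color"],cv2.COLOR_RGB2HSV);m=(P[...,2]>.02)&(P[...,2]<.05)
n,l,st,_=cv2.connectedComponentsWithStats(m.astype(np.uint8))
for k in range(1,n):
    if st[k,4]>300:
        q=P[l==k];print(st[k],rect(q[:,:2]),np.median(q[:,2]))
plan([.5853,.1891,.1],62.8)
E
```

```text
time_s: 0.68
tool_pos: [0.4339, 0.3712, 0.2308]
eef_rot: [2.67, 1.651, -0.001]
wrist_force: [0.4, 0.3, -0.6]
width: 0.999
time_s: 1.35
tool_pos: [0.586, 0.1889, 0.1899]
eef_rot: [-2.683, -1.632, 0.003]
wrist_force: [0.2, 0.4, 0.4]
width: 0.998
pad 11247 (array([552.8, 269.1]), array([240.6, 218.6]), 78.4)
[ 256   68   42   56 2132] (array([492. , 201.4]), array([28.6, 35.9]), 58.0) 0.029458300048512326
[   0  148  130  244 6782] (array([509.8, -67.9]), array([158.9, 139.4]), 1.9) 0.03712332698291726
[ 303  192   37   48 1647] (array([585.1, 189. ]), array([28. , 36.1]), 60.9) 0.029450988150351076
shift [-0.9  0.4 90.5] turn -0.001 yaw 62.7 q6 -0.9 down [-0.002  0.    -1.   ]
```

```bash
python3 -m creep '[[[-1,0,183],0.02,0],[[-1,0,183],0.02,0],[[-1,0,183],0.02,0],[[-1,0,183],0.02,0],[[-1,0,183],0.02,0],[[-1,0,183],0.02,0],[[-1,0,183],0.02,0],[[-1,0,183],0.02,0.3]]'; python3 -m creep '[[[0,0,0],0,1],[[0,0,0],0,1],[[0,0,0],0,1],[[0,0,0],0,1],[[0,0,0],0,1],[[0,0,0],0,1],[[0,0,0],0,1],[[0,0,0],0,1]]' 50;  python3 -m creep '[[[0,0,-20],0,1],[[0,0,-50],0,1],[[0,0,-120],0,1],[[0,0,-120],0,1],[[0,0,-120],0,1],[[0,0,-120],0,1]]'
python3 - <<'E'
from h import *
plan([.530,-.07,.12],None)
E
```

```text
time_s: 2.07
tool_pos: [0.5868, 0.1906, 0.0108]
eef_rot: [2.696, 1.611, 0.006]
wrist_force: [0.2, 0.3, 1.1]
width: 0.881
time_s: 2.73
tool_pos: [0.5867, 0.1893, 0.01]
eef_rot: [2.697, 1.609, 0.004]
wrist_force: [-1.0, -0.6, 5.5]
width: 0.316
time_s: 3.23
tool_pos: [0.5869, 0.1893, 0.131]
eef_rot: [2.697, 1.609, 0.007]
wrist_force: [0.0, -0.5, -0.6]
width: 0.313
shift [-255.3   73.1   10.5] turn None yaw 61.6 q6 -0.88 down [ 0.005  0.001 -1.   ]
```

```bash
python3 -m creep '[[[-248,86,0],0,1],[[-248,86,0],0,1],[[-248,86,0],0,1],[[-248,86,0],0,1],[[-248,86,0],0,1],[[-248,86,0],0,1],[[-248,86,0],0,1],[[-248,86,0],0,1]]'
python3 - <<'E'
from h import *
plan([.545,-.07,.013],None)
E
```

```text
time_s: 3.9
tool_pos: [0.5414, -0.0725, 0.1259]
eef_rot: [-2.7, -1.602, 0.005]
wrist_force: [-0.5, -0.3, -1.4]
width: 0.315
shift [  4.1   2.4 112.9] turn None yaw 61.4 q6 -1.34 down [-0.004  0.001 -1.   ]
```

```bash
python3 -m creep '[[[2,2,112],0,1],[[2,2,112],0,1],[[2,2,112],0,1],[[2,2,112],0,1],[[2,2,112],0,1],[[2,2,112],0,0.4],[[2,2,112],0,0.4],[[2,2,112],0,0.4]]'; python3 -m creep '[[[0,0,0],0,0.4],[[0,0,0],0,0.4],[[0,0,-30],0,0.4],[[0,0,-110],0,0.4],[[0,0,-110],0,0.3],[[0,0,-110],0,0.2],[[0,0,-110],0,0.2]]'; python3 -m creep '[[[215,-172,0],0.06,0],[[215,-172,0],0.06,0],[[215,-172,0],0.06,0],[[215,-172,0],0.06,0],[[215,-172,0],0.06,0],[[215,-172,0],0.06,0],[[215,-172,0],0.06,0],[[215,-172,0],0.06,0]]'
python3 - <<'E'
from h import *
plan([.492,.2013,.010],58)
E
```

```text
time_s: 4.57
tool_pos: [0.547, -0.069, 0.0177]
eef_rot: [2.696, 1.61, 0.002]
wrist_force: [-1.1, -0.8, -0.1]
width: 0.599
time_s: 5.15
tool_pos: [0.5486, -0.0698, 0.1306]
eef_rot: [2.693, 1.607, 0.009]
wrist_force: [-0.2, 0.4, -0.7]
width: 0.801
time_s: 5.82
tool_pos: [0.4944, 0.2056, 0.1246]
eef_rot: [-2.739, -1.534, 0.004]
wrist_force: [-0.7, 0.1, -0.2]
width: 1.0
shift [ -4.8   0.6 114.6] turn 0.009 yaw 58.5 q6 -0.77 down [-0.003  0.001 -1.   ]
```

```bash
python3 -m creep '[[[-5,0,114],0.01,0],[[-5,0,114],0.01,0],[[-5,0,114],0.01,0],[[-5,0,114],0.01,0],[[-5,0,114],0.01,0],[[-5,0,114],0.01,0],[[-5,0,114],0.01,0],[[-5,0,114],0.01,1]]';  python3 -m creep '[[[0,0,0],0,1],[[0,0,0],0,1],[[0,0,0],0,1],[[0,0,0],0,1],[[0,0,0],0,1],[[0,0,0],0,1],[[0,0,0],0,1],[[0,0,0],0,1]]' 50;  python3 -m creep '[[[0,0,-20],0,1],[[0,0,-50],0,1],[[0,0,-120],0,1],[[0,0,-120],0,1],[[0,0,-120],0,1],[[0,0,-120],0,1]]'; python3 -m creep '[[[-244,121,0],0,1],[[-244,121,0],0,1],[[-244,121,0],0,1],[[-244,121,0],0,1],[[-244,121,0],0,1],[[-244,121,0],0,1],[[-244,121,0],0,1],[[-244,121,0],0,1]]'
python3 - <<'E'
from h import *
plan([.465,-.07,.013],None)
E
```

```text
time_s: 6.48
tool_pos: [0.4964, 0.1979, 0.0151]
eef_rot: [2.751, 1.514, 0.008]
wrist_force: [0.8, -0.1, -1.1]
width: 0.883
time_s: 7.15
tool_pos: [0.4948, 0.1977, 0.013]
eef_rot: [2.752, 1.514, 0.002]
wrist_force: [-0.3, 0.6, 5.6]
width: 0.316
time_s: 7.65
tool_pos: [0.4952, 0.1978, 0.1341]
eef_rot: [2.752, 1.514, 0.005]
wrist_force: [-1.0, 0.2, -1.6]
width: 0.317
time_s: 8.32
tool_pos: [0.4636, -0.0767, 0.1296]
eef_rot: [-2.755, -1.506, 0.006]
wrist_force: [0.9, 0.1, -0.9]
width: 0.314
shift [  6.6  -2.  116.6] turn None yaw 57.3 q6 -1.32 down [-0.004 -0.    -1.   ]
```

```bash
python3 -m creep '[[[5,-2,115],0,1],[[5,-2,115],0,1],[[5,-2,115],0,1],[[5,-2,115],0,1],[[5,-2,115],0,1],[[5,-2,115],0,0.4],[[5,-2,115],0,0.4],[[5,-2,115],0,0.4]]'; python3 -m creep '[[[0,0,0],0,0.4],[[0,0,0],0,0.4],[[0,0,-30],0,0.4],[[0,0,-185],0,0.4],[[0,0,-185],0,0.4],[[0,0,-185],0,0.4],[[0,0,-185],0,0.4],[[0,0,-185],0,0.4]]'
python3 - <<'E'
from h import *
from station import *
s=get_state();w=get_image("wrist");t=get_image("top")
cv2.imwrite("pics/m2.png",cv2.hconcat([cv2.resize(w["color"],(400,300)),cv2.resize(t["color"],(400,300))])[...,::-1])
plan([.619,-.2798,.195],-7.4)
E
```

```text
time_s: 8.98
tool_pos: [0.4671, -0.068, 0.0179]
eef_rot: [2.752, 1.514, 0.001]
wrist_force: [-0.5, -0.7, 0.9]
width: 0.6
time_s: 9.65
tool_pos: [0.4708, -0.0693, 0.2116]
eef_rot: [2.743, 1.509, 0.017]
wrist_force: [1.5, 0.2, 1.4]
width: 0.599
shift [-97.6 240.9  10.5] turn 1.135 yaw 57.6 q6 -1.31 down [ 0.004 -0.001 -1.   ]
```

View pics/m2.png

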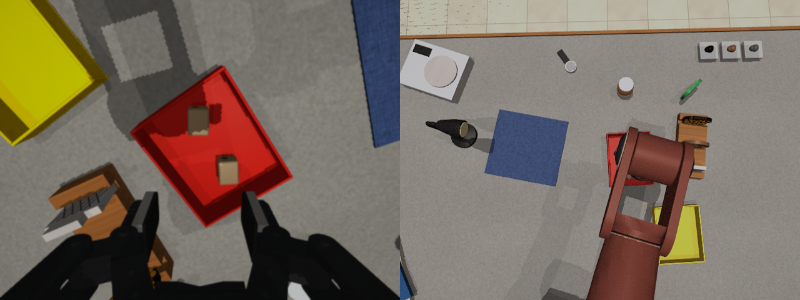

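Both offcuts lie in the red tray (wrist view (198,120) and (228,168)) and the pad is clear. Now going over the black slice.

```bash
python3 -m creep '[[[-98,241,10],1.135,0.4],[[-98,241,10],1.135,0.4],[[-98,241,10],1.135,0.4],[[-98,241,10],1.135,0.4],[[-98,241,10],1.135,0.4],[[-98,241,10],1.135,0.4],[[-98,241,10],1.135,0.4],[[-98,241,10],1.135,0.4]]'
python3 - <<'E'
from h import *
plan([.619,-.2798,.195],-7.4)
E
```

```text
time_s: 10.42
tool_pos: [0.6175, -0.2821, 0.1878]
eef_rot: [-3.139, 0.005, 0.008]
wrist_force: [0.0, 1.2, -0.1]
width: 0.6
shift [ 1.4 -2.3 -7.2] turn 0.126 yaw -0.2 q6 -0.53 down [-0.005  0.002 -1.   ]
```

```bash
python3 -m creep '[[[1,-2,0],0.126,0.4],[[1,-2,0],0.126,0.4],[[1,-2,0],0.126,0.4],[[1,-2,0],0.126,0.4]]'
python3 - <<'E'
from h import *
from station import *
s=get_state();w=get_image("wrist");cv2.imwrite("pics/w3.png",w["color"][...,::-1])
P=cloud(w,toolT(s)@w["hand_eye"]);
m=(P[...,2]>.06)&(P[...,2]<.125)&(abs(P[...,0]-.619)<.2)&(abs(P[...,1]+.27)<.1)
n,l,st,_=cv2.connectedComponentsWithStats(m.astype(np.uint8))
for k in range(1,n):
    if st[k,4]>300:
        q=P[l==k];print(st[k],rect(q[:,:2]),q[:,2].max());qq=q[q[:,2]>q[:,2].max()-.012];print(rect(qq[:,:2]))
plan([.619,-.2798,.069],-7.4)
E
```

```text
time_s: 10.75
tool_pos: [0.6182, -0.2774, 0.1908]
eef_rot: [-3.135, 0.184, 0.003]
wrist_force: [-0.5, -0.1, 0.1]
width: 0.601
[ 429  162   94   88 2151] (array([ 724.9, -274.4]), array([10.8, 82.3]), 41.9) 0.08579344890315158
(array([ 723.6, -273.1]), array([10.8, 70.6]), 41.7)
[  58  165   66  123 5850] (array([ 471.5, -255.1]), array([78.4, 12.4]), 82.2) 0.10568294206967027
(array([ 470.5, -260.9]), array([50.3, 12. ]), 82.5)
[ 315  171   18  131 2207] (array([ 619.3, -277.8]), array([79.6, 10.5]), 82.8) 0.10562521992941054
(array([ 618.8, -282.4]), array([70.3, 10.3]), 83.0)
[ 190  177   38  118 3562] (array([ 544.7, -273.6]), array([82.2, 11. ]), 82.7) 0.10537636244531559
(array([ 544.7, -273.2]), array([56.1, 10.9]), 82.6)
shift [  1.1   2.4 122.3] turn 0.011 yaw -6.7 q6 -0.41 down [-0.001  0.001 -1.   ]
```

View pics/w3.png

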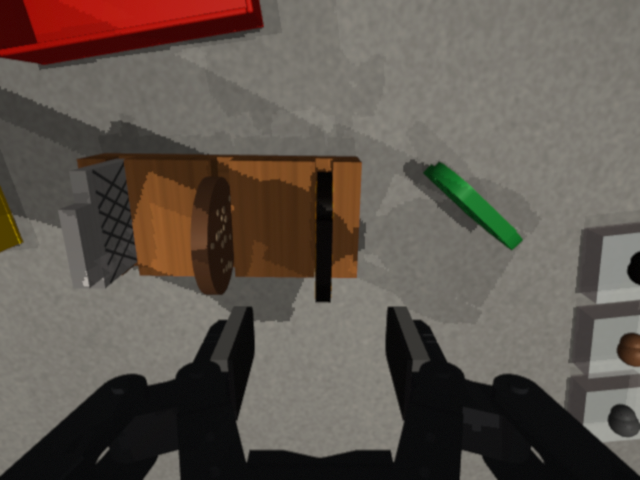

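The black slice shows edge-on at (324,235), between the fingers at columns 250 and 390. Descending and gripping.

```bash
python3 -m creep '[[[1,1.5,35],0.01,0.4],[[1,1.5,70],0.01,0.4],[[1,1.5,100],0.01,0.4],[[1,1.5,121],0.01,0.4],[[1,1.5,121],0.01,0.4],[[1,1.5,121],0.01,0.4]]'
python3 - <<'E'
from h import *
plan([.6193,-.2788,.069],-7.3)
E
python3 -m creep '[[[0,0,0],0,1],[[0,0,0],0,1],[[0,0,0],0,1],[[0,0,0],0,1],[[0,0,0],0,1],[[0,0,0],0,1],[[0,0,0],0,1],[[0,0,0],0,1]]' 60
```

```text
time_s: 11.3
tool_pos: [0.6186, -0.2787, 0.0699]
eef_rot: [-3.134, 0.202, 0.005]
wrist_force: [1.0, -0.3, 0.3]
width: 0.601
shift [ 0.7 -0.   0.9] turn -0.001 yaw -7.4 q6 -0.4 down [-0.003  0.002 -1.   ]
time_s: 11.97
tool_pos: [0.621, -0.2802, 0.074]
eef_rot: [3.133, -0.204, 0.005]
wrist_force: [-1.0, 0.6, 7.0]
width: 0.107
```

```bash
python3 -m creep '[[[0,0,-8],0,1],[[0,0,-18],0,1],[[0,0,-30],0,1],[[0,0,-60],0,1],[[0,0,-100],0,1],[[0,0,-140],0,1],[[0,0,-140],0,1],[[0,0,-140],0,1]]'
python3 - <<'E'
from h import *
from station import *
s=get_state();print(s["wrist_force"],s["width"],s["tool_pos"])
w=get_image("wrist");T=w["hand_eye"];P=cloud(w,T);m=(abs(P[...,0])<.03)&(P[...,2]>-.04)&(P[...,2]<.08)&(abs(P[...,1])<.1)
m[:, :280]=0;m[:,370:]=0
q=P[m];print(len(q),np.round(np.percentile(q,[1,50,99],axis=0),4))
t=get_image("side");cv2.imwrite("pics/m4.png",cv2.hconcat([cv2.resize(w["color"],(400,300)),cv2.resize(t["color"],(400,300))])[...,::-1])
a=np.radians(78.4);dx=np.array([np.cos(a),np.sin(a)])
g=np.array([.5794,.3949]);print("show",g-.11*dx)
E
```

```text
time_s: 12.63
tool_pos: [0.6216, -0.2806, 0.2174]
eef_rot: [3.131, -0.204, 0.013]
wrist_force: [0.6, -0.1, -1.9]
width: 0.105
[ 0.58965123 -0.10175739 -1.9200319 ] 0.1049367120178325 [ 0.62163621 -0.2805953   0.21744032]
10371 [[-0.0138 -0.0417 -0.0386]
 [-0.0008 -0.0101 -0.0283]
 [ 0.0152  0.0297  0.0116]]
show [0.55728143 0.28714672]
```

View pics/m4.png

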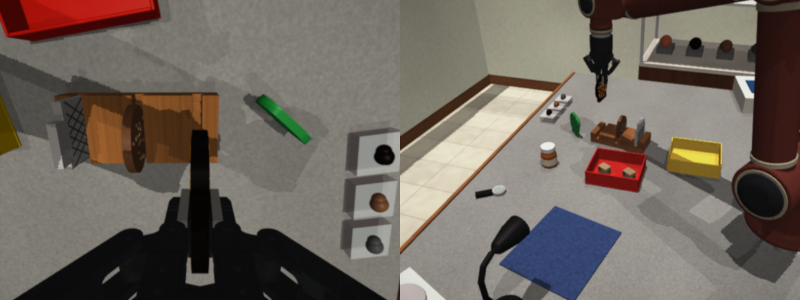

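Run:
```python
from h import *
from station import *
a=np.radians(78.4);X=np.array([np.cos(a),np.sin(a),0]);Y=np.array([-np.sin(a),np.cos(a),0])
o=np.array([.5528,.2691,0])
t=get_image("top");s=get_image("side");d0=dict(np.load("top0.npz"))
for n,d in (("top0",d0),("top",t),("side",s)):
    P=cloud(d);V=d["color"].max(-1)
    m=(P[...,2]>.12)&(P[...,2]<.25)&(abs(P[...,0]-.59)<.1)&(P[...,1]>.36)&(P[...,1]<.56)
    q=P[m]-o;u,v=q@X,q@Y;print(n,len(q))
    for lo in range(110,240,12):
        k=(u*1000>=lo)&(u*1000<lo+12)
        if k.sum()>10:print(lo,k.sum(),"lat",np.round(np.percentile(v[k]*1000,[2,50,98]),1),"z",np.round(np.percentile(q[k,2]*1000,[2,98]),1))
    g=m&(V>75)&(P[...,1]<.42)
    if g.sum()>20:
        q=P[g]-o;print("glass",g.sum(),"ax",np.percentile(q@X*1000,[5,50,95]),"lat",np.percentile(q@Y*1000,[1,50,99]),"z",np.percentile(q[:,2]*1000,[1,50,99]))
    b=(P[...,2]>.006)&(P[...,2]<.03)&(abs(P[...,0]-.59)<.1)&(P[...,1]>.41)&(P[...,1]<.56)
    q=P[b]-o;u,v=q@X*1000,q@Y*1000;print("foot ax",np.percentile(u,[.5,99.5]),"lat",np.percentile(v,[.5,99.5]))
```

```text
top0 1365
122 384 lat [-23.6   0.   22.5] z [182.6 226.8]
134 194 lat [-24.    1.8  23.5] z [205.4 226.8]
146 193 lat [-23.2   2.   22.3] z [204.7 226.5]
158 152 lat [-22.    0.6  20. ] z [205.5 225. ]
170 131 lat [-17.7   1.   18. ] z [204.1 222.2]
182 108 lat [-16.    0.3  15. ] z [203.6 219.2]
194 59 lat [-12.7   1.   11.8] z [205.3 215.7]
206 35 lat [-5.5 -0.2  4.8] z [200.6 208.2]
218 39 lat [-6.2 -0.8  4.9] z [197.8 204.8]
230 29 lat [-5.7 -0.2  5.1] z [188.7 200.7]
glass 248 ax [127.23426289 128.38793729 130.15721311] lat [-25.44935792  -0.83111638  18.85989243] z [180.64490768 204.43546076 221.70037488]
foot ax [172.22192009 251.56952382] lat [-40.55177849  40.42585912]
top 1360
122 384 lat [-23.5  -0.1  22.7] z [181.6 227. ]
134 195 lat [-24.2   1.3  23.4] z [205.9 226.8]
146 189 lat [-23.3   1.3  22.8] z [206.4 227.5]
158 155 lat [-21.8   1.4  20.2] z [207.1 225.2]
170 129 lat [-17.4   1.7  18.1] z [206.  222.1]
182 106 lat [-16.   -0.2  15.2] z [205.6 220. ]
194 58 lat [-12.3   0.6  12. ] z [206.5 216.3]
206 38 lat [-5.6 -0.2  4.8] z [200.7 207.9]
218 35 lat [-6.2 -0.4  4.6] z [196.2 204.8]
230 32 lat [-5.6  0.7  5. ] z [190.  200.7]
glass 261 ax [127.28451304 128.46130807 130.77841883] lat [-25.16212482  -1.1141415   18.87051881] z [180.14009682 204.30874833 222.74793448]
foot ax [171.9092547  254.76755204] lat [-40.92051592  40.40535581]
side 3082
122 68 lat [-17.4  11.9  23.7] z [196.7 226. ]
134 359 lat [-15.3  13.7  23.8] z [190.9 226.5]
146 361 lat [-17.1  13.2  23.1] z [191.3 225.2]
158 400 lat [-17.3  12.   22.2] z [190.9 224.7]
170 360 lat [-15.1  10.2  19.3] z [191.8 221.7]
182 323 lat [-13.3   8.   16.4] z [193.2 218.8]
194 306 lat [-11.4   5.9  13.5] z [193.2 215.5]
206 126 lat [-7.   1.5  6.7] z [196.4 209.2]
218 129 lat [-5.6  0.9  4.6] z [193.8 206. ]
230 136 lat [-5.6  1.4  5. ] z [183.3 200.2]
foot ax [174.63501517 202.75172455] lat [-40.41606735   7.60273404]
```

Run:
```python
from h import *
plan([.600,-.09,.217],21);
```

```text
shift [ -42.9 -184.8   -7.7] turn -0.497 yaw -7.5 q6 -0.4 down [-0.004  0.002 -1.   ]
```

```bash
python3 -m creep '[[[-5,-23,0],-0.06,1],[[-11,-46,0],-0.125,1],[[-16,-70,0],-0.19,1],[[-21,-93,0],-0.25,1],[[-27,-116,0],-0.31,1],[[-32,-139,0],-0.375,1],[[-38,-162,0],-0.44,1],[[-43,-185,0],-0.497,1]]'
python3 - <<'E'
from h import *
plan([.580,.1,.217],50);
E
```

```text
time_s: 13.5
tool_pos: [0.5996, -0.089, 0.2089]
eef_rot: [-3.086, -0.578, 0.006]
wrist_force: [-0.6, -0.2, -1.9]
width: 0.107
shift [  50.1 -183.3   -7.8] turn -0.503 yaw 21.2 q6 -0.64 down [-0.004  0.001 -1.   ]
```

```bash
python3 -m creep '[[[6,-23,0],-0.06,1],[[12,-46,0],-0.125,1],[[19,-69,0],-0.19,1],[[25,-92,0],-0.25,1],[[31,-115,0],-0.31,1],[[38,-137,0],-0.375,1],[[44,-160,0],-0.44,1],[[50,-183,0],-0.503,1]]'
python3 - <<'E'
from h import *
plan([.5567,.2867,.208],78.4);
E
```

```text
time_s: 14.17
tool_pos: [0.5806, 0.0994, 0.209]
eef_rot: [-2.846, -1.328, 0.006]
wrist_force: [-0.3, -0.8, -1.4]
width: 0.107
shift [ 128.2 -138.7    1. ] turn -0.495 yaw 50.0 q6 -0.83 down [-0.004 -0.    -1.   ]
```

```bash
python3 -m creep '[[[16,-17,0],-0.06,1],[[32,-35,0],-0.125,1],[[48,-52,0],-0.19,1],[[64,-69,0],-0.25,1],[[80,-87,0],-0.31,1],[[96,-104,0],-0.375,1],[[112,-121,0],-0.44,1],[[128,-139,0],-0.495,1]]';python3 -m creep '[[[0,0,0],0,1],[[0,0,0],0,1],[[0,0,0],0,1],[[0,0,0],0,1]]'
python3 - <<'E'
from h import *
from station import *
plan([.5567,.2867,.208],78.4)
a=np.radians(78.4);X=np.array([np.cos(a),np.sin(a),0]);Y=np.array([-np.sin(a),np.cos(a),0]);o=np.array([.5567,.2867,.2])
t=get_image("top");s=get_image("side");w=get_image("wrist");st=get_state()
for n,d,T in (("top",t,None),("side",s,None),("wrist",w,toolT(st)@w["hand_eye"])):
    P=cloud(d,T);q=(P-o);u,v,z=q@X*1000,q@Y*1000,q[...,2]*1000
    m=(abs(u)<20)&(abs(v)<60)&(z<45)&(z>-70)
    if m.sum()<20: print(n,"none");continue
    print(n,m.sum());
    print("all: ax",np.percentile(u[m],[2,50,98]),"lat",np.percentile(v[m],[1,99]),"z",np.percentile(z[m],[.5,99.5]))
    k=m&(z<15)
    if k.sum()>50:
        print(" low: ax",np.percentile(u[k],[5,50,95]),"lat",np.percentile(v[k],[1,99]));
        nn=np.linalg.svd(q[k]-q[k].mean(0),full_matrices=False)[2][2];print(" normal in lamp axes",np.round([nn@X,nn@Y,nn[2]],3))
cv2.imwrite("pics/m5.png",cv2.hconcat([cv2.resize(t["color"],(400,300)),cv2.resize(s["color"],(400,300))])[...,::-1])
E
```

```text
time_s: 14.83
tool_pos: [0.557, 0.2865, 0.2089]
eef_rot: [-2.434, -1.984, 0.006]
wrist_force: [0.1, -0.5, -1.7]
width: 0.109
time_s: 15.17
tool_pos: [0.5581, 0.2848, 0.2103]
eef_rot: [-2.439, -1.98, 0.003]
wrist_force: [-0.0, 0.1, -1.9]
width: 0.106
shift [ 1.6 -1.8  2.3] turn -0.005 yaw 78.1 q6 -1.01 down [-0.002 -0.001 -1.   ]
top 263
all: ax [-1.32704286e+01 -7.51814925e+00  5.26259009e-03] lat [-41.00938508  27.60746341] z [-43.55553615  42.36601133]
 low: ax [-8.42178359 -7.65962401 -6.82167955] lat [-39.37395892  28.00329687]
 normal in lamp axes [-1.    -0.011 -0.021]
side 1888
all: ax [-5.64887353  3.92805561 17.34022996] lat [-39.57607827  40.26687864] z [-43.19212756  44.19442384]
 low: ax [0.66875569 3.8219439  5.46988751] lat [-37.85584566  40.42489896]
 normal in lamp axes [ 1.     0.019 -0.018]
wrist 9685
all: ax [-18.34003306  -2.50175377  13.8354019 ] lat [-30.28587205  41.24004458] z [-2.63353611 44.59863554]
 low: ax [-7.161109   -2.52649364  2.13959632] lat [ 9.32376513 41.58282541]
 normal in lamp axes [ 0.992 -0.122 -0.019]
```

View pics/m5.png

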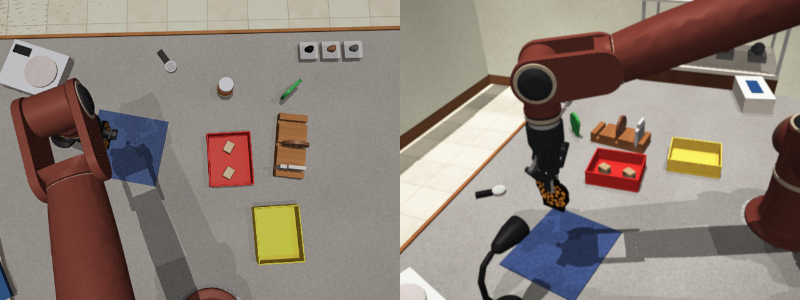

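Slice upright in the beam, in both views; it sits about 2 mm short and 1 mm low. I'll make a small trim, settle and recheck.

```bash
python3 -m creep '[[[1,0,-0.5],0,1],[[2,0,-1],0,1],[[2,0,-1],0,1],[[2,0,-1],0,1],[[2,0,-1],0,1],[[2,0,-1],0,1],[[2,0,-1],0,1],[[2,0,-1],0,1]]'
python3 - <<'E'
from h import *
from station import *
a=np.radians(78.4);X=np.array([np.cos(a),np.sin(a),0]);Y=np.array([-np.sin(a),np.cos(a),0]);o=np.array([.5567,.2867,.2])
for n in("top","side"):
    P=cloud(get_image(n));q=P-o;u,v,z=q@X*1000,q@Y*1000,q[...,2]*1000;m=(abs(u)<20)&(abs(v)<60)&(z<15)&(z>-70)
    print(n,"ax",np.median(u[m]),"lat",np.percentile(v[m],[1,99]),"z",np.percentile(z[m],.5))
s=get_state();print(s["qvel"].round(3),s["width"],s["wrist_force"]);job_done()
E
```

```text
time_s: 15.98
tool_pos: [0.5587, 0.2877, 0.2123]
eef_rot: [2.438, 1.981, -0.0]
wrist_force: [-0.1, -0.2, -2.1]
width: 0.108
top ax -4.496381776723888 lat [-37.50221722  30.22412654] z -41.00882878003959
side ax 6.896283571999044 lat [-38.00984972  40.78277083] z -41.915963116470245
[-0.001 -0.001 -0.001 -0.    -0.002 -0.002] 0.11078460621694641 [-0.24012635 -0.27921717 -1.90345951]
the job is handed in; nothing more can be done
```

The job is handed in at about 16 s of the 72 s allowed, with the gripper still holding the black slice in the lamp's beam. `job_done` gave no verdict.

**Offcuts:** both went from the pad into the red tray first. The last pictures viewed, taken with the slice already at the lamp, show both in the tray and the pad clear.

**Slice:** I took the black amber-spotted slice from the rack's far slot and carried it upright to the show point. The last check measured it against the fitted lamp axis:

| Check | Result |
|---|---|
| Distance along the beam | about 1 mm closer to the lamp than the 110 mm target |
| Sideways | about 1 mm off the beam's centre |
| Height | within about 1 mm (lower edge about 41.5 mm below the beam's centre, 42 mm wanted) |
| Squareness and tilt | about 1° each, measured just before the final 2 mm trim and not repeated after it |
| Grip | steady, about 9 mm opening, arm at rest |

**Disagreements:** the wrist camera's plane fit put the face about 7° off square. That camera sees the slice nearly edge-on, with the fingers in the way, so I went by the top and side cameras, which agree with each other.

**Bystanders:** those same pictures show the other two slices, the jar and the green look-alike apparently where they were. I judged this by eye only. The lamp measured the same before and after the slice was lifted from the rack. It was not measured again at the show point, where the arm kept about 10 cm away and showed no contact force.

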